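Pulse-run the office coffee grinder

TASK

Get the desk coffee grinder going for a short pulse. First plug the battery block fully home into the rectangular socket of the grinder's dock; then set the lid into the bowl mouth with its two tabs through the two gaps, and twist it clockwise (seen from above) half of the way to the lock, about 35 degrees, where the dash on the rim marks the pulse position. Do not turn it on towards the lock: the lid springs back if let go, so finish while still gripping the lid and holding it there, and leave the mug, water bottle and stapler alone.

Things in the scene. Friction and masses are not known exactly. Their poses are not given: they have to be found in the camera images.
- bowl_mouth (a point): Centre of the grinder's round bowl mouth, at rim top, 100 mm above the desk; z up. Fixed white grinder, bowl 108 mm across. Mouth: 70 mm hole in a 7 mm lip, with two gaps for the lid's tabs on its +x and -x sides, 21 mm wide, out to 45 mm from the axis. The lid's foot rests 16 mm below the rim. Rim marks, clockwise from each gap: dash at 35 degrees (pulse), round stud at 70 (lock).
- dock_mouth (a point): Centre of the rectangular socket in the top of the grinder's battery dock (white block 80 x 84 mm, top 50 mm above the desk), 125 mm from the bowl axis along -y of bowl_mouth, same axes. Socket 27 mm along x, 37 mm along y, 28 mm deep, small chamfer.
- lid_grip (a point): Point on the loose lid's grip bar, on the lid's axis, 46 mm above its underside, 12 mm below the bar's top; z up. The black bar runs along x: 64 mm long, 14 mm thick (y), standing 34 mm up from the flange. The lid is the same after a half turn. Fully seated, tabs below the lip, this point is 30 mm above bowl_mouth.
- battery_center (a point): Centre (half-way up, 35 mm) of the loose battery block, about 150 g, upright on the desk, 70 mm tall; z up. Its foot, the plug: 24 mm (x) by 34 mm (y), 26 mm high. Head above it: 30 mm (x) by 44 mm (y), 44 mm high. The same after a half turn. Fully home its shoulder rests on the dock's top face, this point 9 mm above dock_mouth.
- drive_ring (a joint): Angle of the steel ring in the bowl that the lid's tabs turn: 0 at rest (its pockets under the gaps), grows clockwise seen from above, 0.61 rad at the pulse mark, 1.22 at the lock. The tabs have about 0.07 rad of play in it. A light spring (0.04 N m at rest, 0.11 at the pulse mark) turns ring and lid back to 0 when let go.
- lid: The same loose grey lid, about 120 g; origin at the centre of its underside. Flange disc 76 mm across, 18 to 24 mm above the underside; below it a plug 66 mm across, on which it stands. Two tabs, 16 mm wide, 1 to 7 mm above the underside, stick out along +x and -x, in line with the bar, to 42 mm from the axis.
- mug: Bystander: white mug, 76 mm across, 90 mm high; origin at the underside. Stands beyond the grinder.
- water: Bystander: clear water bottle, 64 mm across, 200 mm high; origin at the underside. Stands beyond the grinder.
- stapler: Bystander: black stapler, 130 mm long, 43 mm high; origin at the underside. Lies beyond the grinder.
Not all that is in view belongs to the job. Leave any orange or yellow look-alike of the lid alone.

How it is judged:
On the way, in this order (a step that is already met when the one before it is completed fails the run):
1. the battery block is fully home in the dock socket (z of battery_center in the frame of dock_mouth below 0.0125 m and horizontal distance between battery_center and dock_mouth below 0.005 m), for 0.2 s.
2. the lid sits in the bowl mouth with its tabs below the lip, not yet turned (z of lid_grip in the frame of bowl_mouth below 0.034 m and horizontal distance between lid_grip and bowl_mouth below 0.006 m and value of joint drive_ring below 0.25 rad), for 0.1 s.
At the end, for the whole second after the job is handed in: The battery block is fully home and upright in the dock (shoulder within 3.5 mm of the top face, 5 mm of centre); the lid is seated in the bowl, level, with its tabs below the lip; the fingers still grip it and keep the drive ring between 0.43 and 0.79 rad (35 degrees, 10 either way) (all of step 1 and angle between each of battery_center, lid_grip's own z axis and vertical below 0.1 rad and z of lid_grip in the frame of bowl_mouth below 0.034 m and horizontal distance between lid_grip and bowl_mouth below 0.006 m and value of joint drive_ring between 0.43 and 0.79 rad and contact force between the fingers and lid above 1 N); the arm keeps its last pose, push and grip.
It fails at once if the lid was turned on to the lock (value of joint drive_ring above 1 rad).
It fails at once if the mug was moved (distance of mug from where it was at the start of the episode above 0.03 m).
It fails at once if the water bottle was moved (distance of water from where it was at the start of the episode above 0.03 m).
It fails at once if the stapler was moved (distance of stapler from where it was at the start of the episode above 0.03 m).
It also fails if it takes over 54 s, if anything falls off the work surface, if the arm or the gripper's body presses on something with over 40 N, if the wrist force passes 120 N, or if a joint passes its speed limit or range.

ROBOT

A 7-joint arm with a two-finger parallel gripper is mounted at the origin on the work surface. World frame = base frame: x ahead of the robot, y to its left, z up, the work surface at z = 0. Lengths are in m, angles in rad, forces in N, time in s.
With the tool pointing down it reaches from about 0.425 to 0.875 m from the base axis. Payload 4.7 kg.
Tool frame: the origin (TCP) lies midway between the tips of the shut fingers; the grasp point (between the pads) lies 19 mm behind it; z points along the fingers, y is the direction in which the jaws open and shut (so a half turn about z gives the same grasp; the last joint's range is limited). The gripper opens to 87 mm and grips with 3 to 60 N. Pads are 19 mm wide; open, the fingers measure 117 mm over their backs; the gripper's body (75 mm by 190 mm) begins 51 mm behind the grasp point.
Start: joints at [-1.288, 0.321, -0.07, 1.45, 0.023, 1.371, -0.057], TCP at [0.173, 0.627, 0.223] pointing down, gripper open.
Joint ranges: [-2.86, 2.86], [-0.3, 2.09], [-1.38, 1.24], [0.06, 2.45], [-1.56, 4.7], [0.09, 2.05], [-2.69, 2.69]. Speed limits (rad/s): [2.57, 2.57, 3.14, 3.14, 3.14, 3.14, 3.14].

INTERFACE

Orientations are given as a rotation vector (axis times angle).
In Python, from bench import get_state, eyes, job gives the robot as it stands. The module is installed in compiled form; this text tells all that it offers.
- The arm moves only by the shell command python3 -m jog 'ROWS' [FORCE]. ROWS is JSON, a list that holds one entry, the list of rows, each a list of 5 numbers: the opening, from 0 (shut) to 1 (fully open), then the shift along the tool's x, y, z in units of 40 mm (1.0 is 40 mm), then the turn about the tool's z in units of 5 degrees (1.0 is 5 degrees). In form: [[[jaw, dx, dy, dz, turn], ...]]. A call has 1 to 10 rows; each row shifts and turns the commanded pose from where the row before left it, along the tool's axes as they then stand; what a row does not reach is not made up. A row lasts 1/8 s, in which the tool goes at most 62.5 mm and 10.7 degrees, less where a joint would pass 70% of its speed; a pose out of reach is approached as far as the arm can. A call is refused whole if a number of a shift passes 1 or a number of a turn 1, either way. A call with a gripper value outside its range is refused whole. The fingers move at their own pace and stop on an object; FORCE is the grip in N (left out, the last holds). Time passes only in rows, so rows that do not move let the fingers close. It gives the time, the measured TCP pose, the force and the opening at its end, in the units of the state.
- get_state(): the state, without advancing time (a new reading comes with each control period).
- eyes.get_image(name): name is "scene" or "top" or "wrist"; returns (picture, depth): 420x560x3 uint8, red, green, blue; 420x560 float32, m along the optical axis (not along the pixel's ray), 0 where there is no reading.
- eyes.camera_params(name): a dict with "camera_matrix" (3x3 intrinsics, pixels), "k1" (the pictures are not rectified: a ray, as slopes to the right and down, at radius r is drawn at 1 + k1 r^2 times it, then the intrinsics apply), "pose" (4x4, takes a point from camera to world coordinates); the wrist camera has in their place "mount" (4x4, takes a point from camera to tool coordinates, whose origin is the TCP and whose axes are the flange's). Camera axes: x right, y down, z forward; pixel columns grow to the right and rows downward; lengths in m; the calibration is good to about 2 mm. A picture is of the moment at which its call begins: read the wrist's pose just before it. camera_params takes no time and is no camera call.
- job.close_job(): hands the job in, once; it reports no verdict.
The state is a dict: "time": time; "joint_positions": joint angles; "qd": joint speeds; "joint_torque": joint torques, N m; "position": TCP position; "tool_rot": TCP orientation; "ft_force": force on the tool from outside, world axes, zero at the start; "torque": the same for the moment, N m; "grip_width": opening from 0.0 (shut) to 1.0 (fully open).
Only numpy, scipy, OpenCV 4.12 (cv2) and the standard library are available. Lean on these libraries where they do the work, as an engineer would, in place of code of your own. Each camera call takes 0.05 s, during which the arm holds its last target. There are 200 camera calls.

## Working session

There is one attempt and no reset: what is moved stays moved. The work goes in short steps, Python scripts to look and compute and a shell command to move; the robot and the scene stay as the last step left them, time stands still between calls to the robot, and variables do not carry over. Pictures are saved under pics/ and viewed, about 8 in all and at most 12, crops included, and the job is handed in when it is done.

```bash
mkdir -p pics; cat > h.py <<'E'
import numpy as np, cv2
from bench import get_state, eyes, job
from scipy.spatial.transform import Rotation as R
def shot(name, fn=None):
    s=get_state(); im,d=eyes.get_image(name); p=eyes.camera_params(name)
    if 'pose' in p: T=np.array(p['pose'])
    else:
        W=np.eye(4); W[:3,:3]=R.from_rotvec(s['tool_rot']).as_matrix(); W[:3,3]=s['position']; T=W@np.array(p['mount'])
    np.savez(''+(fn or name)+'.npz',im=im,d=d,T=T,K=p['camera_matrix'],k1=p['k1'])
    cv2.imwrite(f'pics/{fn or name}.png',im[:,:,::-1]); return im,d
def load(fn): return np.load(''+fn+'.npz')
def rays(z,uv):
    K=z['K'];k=float(z['k1']); K=np.array(K)
    uv=np.atleast_2d(np.array(uv,float)); x=(uv-[K[0,2],K[1,2]])/[K[0,0],K[1,1]]; u=x.copy()
    for _ in range(20): u=x/(1+k*(u**2).sum(1,keepdims=True))
    return np.c_[u,np.ones(len(u))]
def atz(z,uv,h):
    r=rays(z,uv)@z['T'][:3,:3].T; o=z['T'][:3,3]; return o+r*((h-o[2])/r[:,2])[:,None]
def cloud(z):
    H,W=z['d'].shape; v,u=np.mgrid[:H,:W]; uv=np.c_[u.ravel(),v.ravel()]
    P=rays(z,uv)*z['d'].reshape(-1,1); return (P@z['T'][:3,:3].T+z['T'][:3,3]).reshape(H,W,3)
E
python3 - <<'E'
from h import *
a,_=shot('scene');b,_=shot('top');shot('wrist')
print(get_state()); print(load('scene')['T'],load('top')['T'],eyes.camera_params('wrist'))
E
```

```text
{'time': 0.15, 'joint_positions': array([-1.28790459,  0.32165976, -0.07008256,  1.45141514,  0.02261303,
        1.37082109, -0.05690614]), 'qd': array([-1.88152425e-04, -3.12820680e-03,  1.64084655e-04, -2.78295495e-03,
       -5.49991562e-05, -3.13673719e-04,  4.81963986e-04]), 'joint_torque': array([-3.03352344e-04, -4.91792321e+01, -4.04824913e-01, -3.12876534e+01,
       -6.40266761e-02,  4.05270222e-02,  9.72088628e-05]), 'position': array([0.17255383, 0.62622525, 0.22169797]), 'tool_rot': array([-4.20903543e-01, -3.11316561e+00,  2.37731445e-03]), 'ft_force': array([ 0.8031847 , -0.49539336,  0.11852255]), 'torque': array([0.01448528, 0.00032979, 0.02176014]), 'grip_width': 0.9969671374995852}
[[-0.3411263   0.54936153 -0.76278094  1.36477825]
 [ 0.94000838  0.19578814 -0.27937655  0.34128453]
 [-0.00413527 -0.81232316 -0.58319292  0.71285406]
 [ 0.          0.          0.          1.        ]] [[-2.41127429e-02 -9.83518793e-01  1.79190846e-01  4.00509398e-01]
 [-9.99699870e-01  2.44982921e-02 -6.12486538e-05  2.47794857e-02]
 [-4.32963050e-03 -1.79138543e-01 -9.83814330e-01  1.05385003e+00]
 [ 0.00000000e+00  0.00000000e+00  0.00000000e+00  1.00000000e+00]] {'camera_matrix': array([[350.63756432,   0.        , 279.85604798],
       [  0.        , 350.63756432, 206.50301268],
       [  0.        ,   0.        ,   1.        ]]), 'k1': -0.04160903733460636, 'mount': array([[-1.24336802e-03, -9.55289615e-01, -2.95669080e-01,
         8.26769393e-02],
       [ 9.99999135e-01, -1.31461475e-03,  4.21784753e-05,
        -5.89078034e-04],
       [-4.28983593e-04, -2.95668772e-01,  9.55290423e-01,
        -1.62277382e-01],
       [ 0.00000000e+00,  0.00000000e+00,  0.00000000e+00,
         1.00000000e+00]])}
```

View pics/top.png

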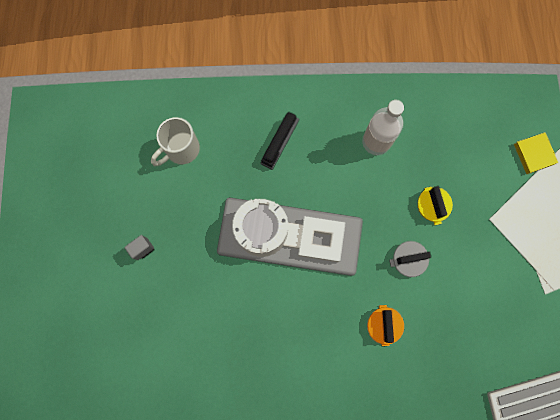

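View pics/scene.png

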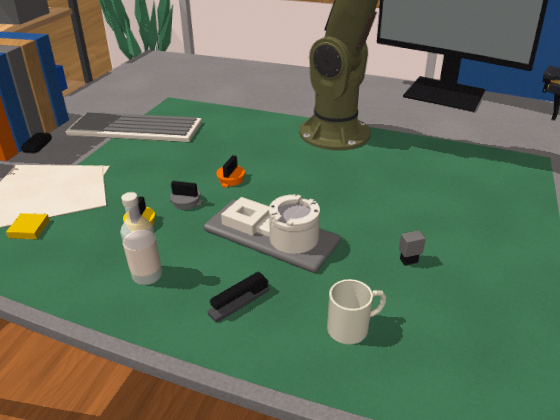

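The top view shows the battery at about (139,247), the bowl at (262,225), the dock socket at (323,239) and the grey lid at (412,259). The yellow and orange lids are decoys. Next I'll measure with depth plus an enlarged crop.

```bash
python3 - <<'E'
from h import *
z=load('top');C=cloud(z);im=z['im']
def reg(n,u0,u1,v0,v1,h0,h1):
    P=C[v0:v1,u0:u1].reshape(-1,3); P=P[(P[:,2]>h0)&(P[:,2]<h1)]
    r=cv2.minAreaRect((P[:,:2]*1000).astype(np.float32)); print(n,len(P),P.mean(0).round(4),'zmed',np.median(P[:,2]).round(4),r)
    return P
reg('bat',110,170,220,275,.06,.085)
P=reg('bowl',222,298,190,260,.092,.108)
A=np.c_[P[:,:2],np.ones(len(P))]
c,r=cv2.minEnclosingCircle((P[:,:2]*1000).astype(np.float32)); print(c,r)
reg('dock',293,352,205,270,.043,.057)
reg('bar',390,436,235,280,.05,.066)
print('desk',np.median(C[300:350,100:200,2]))
m=[cv2.resize(im[v:v+h,u:u+w],None,fx=f,fy=f,interpolation=cv2.INTER_CUBIC) for u,v,w,h,f in[(216,185,150,100,5)]]
cv2.imwrite('pics/c1.png',m[0][:,:,::-1])
m=[cv2.resize(im[v:v+h,u:u+w],None,fx=f,fy=f,interpolation=cv2.INTER_CUBIC) for u,v,w,h,f in[(110,220,60,60,6),(382,228,60,60,6)]]
cv2.imwrite('pics/c2.png',np.hstack(m)[:,:,::-1])
E
```

```text
bat 318 [0.5243 0.307  0.0682] zmed 0.0683 ((524.9791259765625, 308.70269775390625), (31.443222045898438, 43.05516052246094), 33.933170318603516)
bowl 1201 [0.5557 0.0582 0.0988] zmed 0.099 ((556.6407470703125, 58.69084930419922), (104.91447448730469, 105.1500015258789), 88.38996887207031)
(556.7368774414062, 58.151466369628906) 53.86149215698242
dock 1404 [ 0.5336 -0.0649  0.0492] zmed 0.0493 ((534.4332275390625, -65.07341003417969), (84.4364013671875, 81.1860122680664), 79.68550109863281)
bar 208 [ 0.4905 -0.2525  0.0574] zmed 0.0572 ((490.99542236328125, -251.78160095214844), (14.361726760864258, 64.50230407714844), 8.711387634277344)
desk -0.00047121039181641233
```

View pics/c1.png

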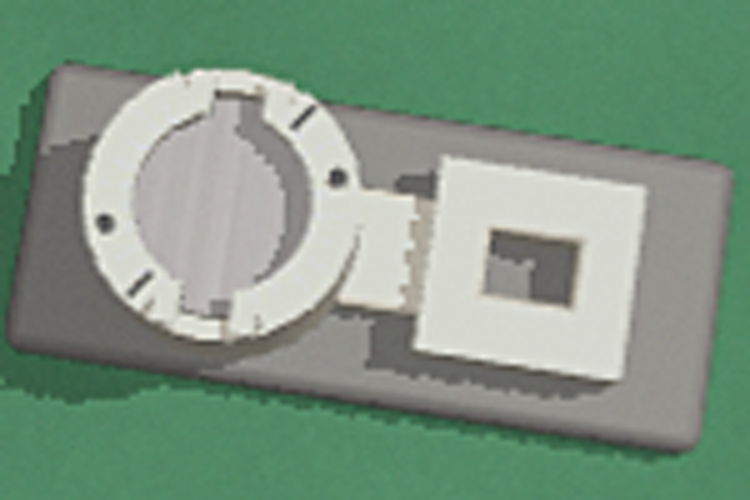

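View pics/c2.png

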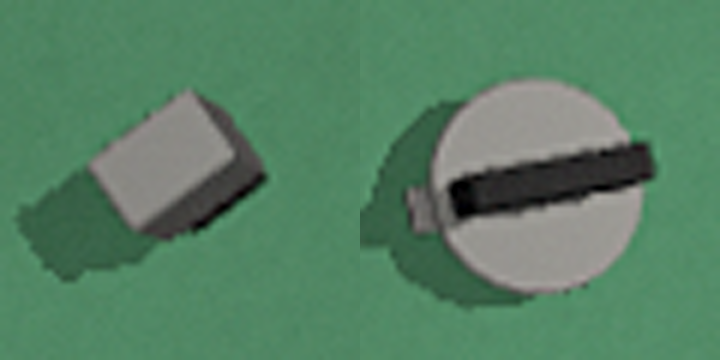

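Grinder axes have a yaw of about -10.2°, and the gaps and dashes match that. The battery's long edges run from about (92,165) to (190,90) in the crop, so its x axis is at about 35°. The lid bar lies at about 98.7°. I'll move over the battery.

```bash
cat >> h.py <<'E'
def to(x,y,zz,jaw):
    """shift in 40 mm tool units and turn in 5 deg units needed from the measured pose; jaw = yaw of tool y, deg"""
    s=get_state(); M=R.from_rotvec(s['tool_rot']).as_matrix(); p=np.array(s['position'])
    yaw=np.degrees(np.arctan2(M[1,1],M[0,1])); t=(yaw-jaw+90)%180-90
    print('pos',p.round(4),'jaw',yaw.round(2),'tilt',np.degrees(np.arccos(-M[2,2])).round(2),'shift',(M.T@(np.array([x,y,zz])-p)/.04).round(3),'turn',(t/5).round(2),'F',np.round(s['ft_force'],1),'w',round(s['grip_width']*87,1),'t',s['time'],'j7',s['joint_positions'][6].round(2))
E
python3 -m jog '[[[1,-1,-0.5,0,0],[1,-1,-0.5,0,0],[1,-1,-0.5,0,0],[1,-1,-0.5,0,0],[1,-1,-0.5,0,0],[1,-1,-0.5,0,0],[1,-1,-0.5,0,0],[1,-1,-0.5,0,0],[1,-1,-0.5,0,0],[1,-0.6,-0.3,0,0]]]' 40
python3 -m jog '[[[1,0,0,0,1],[1,0,0,0,1],[1,0,0,0,1],[1,0,0,0,1],[1,0,0,0,1],[1,0,0,0,1],[1,0,0,0,1],[1,0,0,0,0.8],[1,0,0,0,0]]]'
python3 - <<'E'
from h import *
to(.525,.3087,.2,35); im,d=shot('wrist','w1')
z=load('w1');C=cloud(z)
P=C.reshape(-1,3);P=P[(P[:,2]>.062)&(P[:,2]<.078)&(np.hypot(P[:,0]-.525,P[:,1]-.308)<.06)]
print(len(P),np.median(P[:,2]),P.mean(0),cv2.minAreaRect((P[:,:2]*1000).astype(np.float32)))
E
```

```text
time: 1.4
position: [0.4937, 0.337, 0.2223]
tool_rot: [0.426, 3.112, -0.002]
ft_force: [-1.0, 0.1, 0.3]
grip_width: 1.001
time: 2.52
position: [0.4917, 0.3395, 0.2223]
tool_rot: [-1.435, -2.795, 0.001]
ft_force: [0.1, 1.0, 0.1]
grip_width: 0.999
pos [0.4917 0.3395 0.2223] jaw 35.65 tilt 0.03 shift [-1.111  0.228  0.557] turn 0.13 F [0.1 1.  0.1] w 86.9 t 2.525 j7 0.02
1355 0.06985375509364411 [0.5216865  0.31234442 0.06958823] ((522.8247680664062, 311.26470947265625), (29.770740509033203, 43.37908935546875), 35.43144607543945)
```

View pics/w1.png

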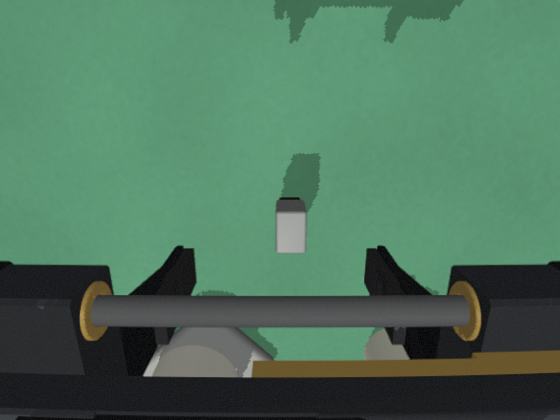

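The wrist picture shows the battery top at about (277-306, 200-252), square to the jaws. I'll centre over it and go lower for a second look.

```bash
python3 -m jog '[[[1,-0.5,0.11,0.5,0],[1,-0.53,0.11,0.5,0],[1,0,0,0.5,0],[1,0,0,0.5,0],[1,0,0,0.4,0],[1,0,0,0,0]]]'
python3 - <<'E'
from h import *
im,d=shot('wrist','w2')
z=load('w2');C=cloud(z)
P=C.reshape(-1,3);P=P[(P[:,2]>.062)&(P[:,2]<.078)&(np.hypot(P[:,0]-.5228,P[:,1]-.311)<.04)]
r=cv2.minAreaRect((P[:,:2]*1000).astype(np.float32));print(len(P),np.median(P[:,2]),r)
to(r[0][0]/1e3,r[0][1]/1e3,.031,r[2])
E
```

```text
time: 3.32
position: [0.5221, 0.3108, 0.1251]
tool_rot: [-1.434, -2.794, 0.004]
ft_force: [-0.0, 0.0, 0.1]
grip_width: 1.0
2826 0.06986286985736322 ((523.0053100585938, 311.1441650390625), (30.00885772705078, 44.04545974731445), 35.610843658447266)
pos [0.5228 0.3112 0.1263] jaw 35.63 tilt 0.05 shift [-0.004  0.006  2.382] turn 0.0 F [0.9 0.9 0.6] w 87.2 t 3.375 j7 0.11
```

View pics/w2.png

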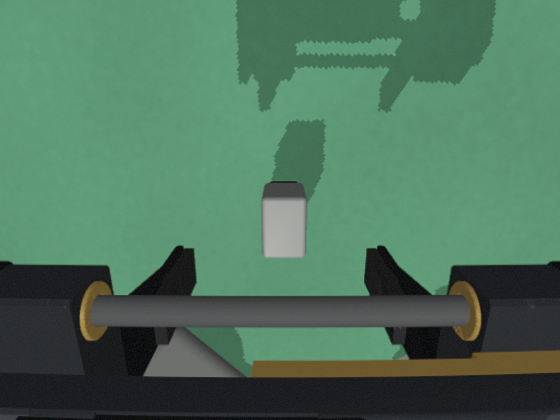

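The battery top spans about (262-306, 195-257), and the fit gives 30.0 x 44.0 mm, centred. I'll descend, grip and lift.

```bash
python3 -m jog '[[[1,0,0,0.5,0],[1,0,0,0.5,0],[1,0,0,0.5,0],[1,0,0,0.5,0],[1,0,0,0.37,0],[1,0,0,0,0],[0,0,0,0,0],[0,0,0,0,0],[0,0,0,0,0],[0,0,0,0,0]]]' 40
python3 -m jog '[[[0,0,0,0,0],[0,0,0,-0.5,0],[0,0,0,-1,0],[0,0,0,-1,0],[0,0,0,-0.5,0],[0,0,0,0,0]]]'
python3 -c "
from h import *
to(.5344,-.0651,.15,-10.2)"
```

```text
time: 4.62
position: [0.5232, 0.3114, 0.0322]
tool_rot: [1.436, 2.794, 0.001]
ft_force: [-0.4, -0.1, 0.7]
grip_width: 0.632
time: 5.38
position: [0.524, 0.3118, 0.1538]
tool_rot: [1.435, 2.793, 0.005]
ft_force: [0.1, 0.1, -0.9]
grip_width: 0.02
pos [0.524  0.3118 0.1538] jaw 35.6 tilt 0.22 shift [-7.813 -5.274  0.074] turn 9.16 F [ 0.1  0.1 -0.9] w 1.7 t 5.375 j7 0.1
```

The fingers are slower than I assumed, so I lifted before they had closed. I'll reopen and check the battery.

```bash
python3 -m jog '[[[1,0,0,0,0],[1,0,0,0,0],[1,0,0,0,0],[1,0,0,0,0],[1,0,0,0,0],[1,0,0,0,0],[1,0,0,0,0],[1,0,0,0,0],[1,0,0,0,0],[1,0,0,0,0]]]'
python3 - <<'E'
from h import *
im,d=shot('wrist','w3')
z=load('w3');C=cloud(z)
P=C.reshape(-1,3);P=P[(P[:,2]>.062)&(P[:,2]<.078)&(np.hypot(P[:,0]-.5228,P[:,1]-.311)<.05)]
r=cv2.minAreaRect((P[:,:2]*1000).astype(np.float32));print(len(P),np.median(P[:,2]),r)
to(r[0][0]/1e3,r[0][1]/1e3,.031,r[2])
E
```

```text
time: 6.62
position: [0.523, 0.3112, 0.1518]
tool_rot: [1.436, 2.794, 0.0]
ft_force: [-0.8, -0.2, 1.1]
grip_width: 0.981
2283 0.06987626086962959 ((522.78271484375, 311.4617614746094), (29.957942962646484, 42.96660232543945), 35.348724365234375)
pos [0.523  0.3112 0.1518] jaw 35.6 tilt 0.0 shift [ 8.000e-03 -1.000e-03  3.019e+00] turn 0.05 F [ 1.  -0.2  0.3] w 85.9 t 6.675 j7 0.1
```

The battery hasn't moved. I'll repeat with enough closing time.

```bash
python3 -m jog '[[[0.6,0,0,0.7,0],[0.6,0,0,0.7,0],[0.6,0,0,0.6,0],[0.6,0,0,0.6,0],[0.6,0,0,0.42,0],[0.6,0,0,0,0],[0,0,0,0,0],[0,0,0,0,0],[0,0,0,0,0],[0,0,0,0,0]]]' 40
python3 -m jog '[[[0,0,0,0,0],[0,0,0,0,0],[0,0,0,0,0]]]'
```

```text
time: 7.92
position: [0.5236, 0.3116, 0.0319]
tool_rot: [1.436, 2.794, 0.002]
ft_force: [-0.6, -0.2, 2.9]
grip_width: 0.344
time: 8.3
position: [0.5236, 0.3116, 0.0318]
tool_rot: [1.436, 2.794, 0.002]
ft_force: [-1.0, 0.1, 5.6]
grip_width: 0.341
```

Gripped at 29.7 mm. I'll lift and carry it past the dock, so the wrist camera sees the socket clear of the held battery.

```bash
python3 -m jog '[[[0,0,0,-0.4,0],[0,0,0,-0.8,0],[0,0,0,-0.8,0],[0,0,0,-0.8,0],[0,0,0,-0.45,0],[0,0,0,0,0]]]'
python3 -m jog '[[[0,-0.5,-0.36,0,0],[0,-0.95,-0.68,0,0],[0,-1,-0.72,0,0],[0,-1,-0.72,0,0],[0,-1,-0.72,0,0],[0,-1,-0.72,0,0],[0,-1,-0.72,0,0],[0,-1,-0.72,0,0],[0,-1,-0.72,0,0],[0,-0.58,-0.42,0,0]]]'
python3 -m jog '[[[0,0,0,0,1],[0,0,0,0,1],[0,0,0,0,1],[0,0,0,0,1],[0,0,0,0,1],[0,0,0,0,1],[0,0,0,0,1],[0,0,0,0,1],[0,0,0,0,1],[0,0,0,0,0.16]]]'
python3 - <<'E'
from h import *
to(.522,-.134,.165,-10.2)
im,d=shot('wrist','w4')
E
```

```text
time: 9.05
position: [0.5236, 0.3115, 0.1622]
tool_rot: [1.436, 2.793, 0.003]
ft_force: [-0.1, 0.6, -2.0]
grip_width: 0.345
time: 10.3
position: [0.5191, -0.1384, 0.1595]
tool_rot: [-1.442, -2.789, 0.003]
ft_force: [0.2, 1.0, -1.3]
grip_width: 0.341
time: 11.55
position: [0.52, -0.1349, 0.1595]
tool_rot: [-2.41, -2.012, 0.003]
ft_force: [0.4, 0.1, -0.9]
grip_width: 0.341
pos [ 0.52   -0.1349  0.1595] jaw -10.28 tilt 0.17 shift [ 0.031  0.045 -0.137] turn -0.02 F [ 0.4  0.1 -0.9] w 29.7 t 11.55 j7 0.11
```

View pics/w4.png

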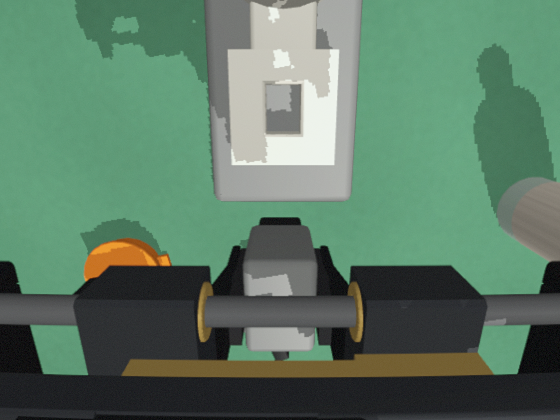

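The wrist picture shows the dock face at about (228-338, 49-165) with the socket at (265-302, 81-136). The held battery is at (245-316, 225-350).

```bash
cat > dock.py <<'E'
from h import *
import sys
z=load(sys.argv[1]);C=cloud(z); cx,cy=.5344,-.0651
m=(abs(C[...,2]-.05)<.006)&(np.hypot(C[...,0]-cx,C[...,1]-cy)<.062)
P=C[m];yaw=np.radians(-10.2);ax=np.array([np.cos(yaw),np.sin(yaw)]);ay=np.array([-ax[1],ax[0]])
print('dock',len(P),np.median(P[:,2]),cv2.minAreaRect((P[:,:2]*1000).astype(np.float32)))
# socket: contour of hole in top-face map
q=(C[...,:2]-[cx,cy]);a=q@ax;b=q@ay
hole=(C[...,2]<.046)&(abs(a)<.025)&(abs(b)<.03)
v,u=np.nonzero(hole);print('hole px',u.min(),u.max(),v.min(),v.max(),len(u))
X=atz(z,np.c_[u,v],.05)[:,:2]; print('hole',cv2.minAreaRect((X*1000).astype(np.float32)))
h=np.array([[265,81],[302,81],[302.5,136],[264.5,136]]); print('hand corners',atz(z,h,.05)[:,:2].round(4),atz(z,h,.05).mean(0)[:2])
E
python3 dock.py w4; python3 - <<'E'
from h import *
z=load('w4');C=cloud(z);s=get_state()
t=np.array(s['position']);print(C[300-60:345:15,280,2].round(4))
P=C[220:350,235:325].reshape(-1,3);print(np.percentile(P[:,2],[50,90,99]))
top=P[:,2]>.185;P=P[top];print(len(P),np.median(P[:,2]),cv2.minAreaRect((P[:,:2]*1000).astype(np.float32)),t)
E
```

```text
dock 10552 0.05004669936631892 ((533.5968627929688, -62.6068115234375), (84.05435180664062, 80.3723373413086), 79.51219940185547)
hole px 265 300 84 133 1777
hole ((533.5159301757812, -62.603271484375), (35.6138801574707, 26.50495147705078), 79.65279388427734)
hand corners [[ 0.5245 -0.0407]
 [ 0.5512 -0.0456]
 [ 0.5451 -0.0851]
 [ 0.5165 -0.0799]] [ 0.53430916 -0.06282646]
[0.1759 0.1922 0.1984 0.1979 0.2441 0.2466 0.1969]
[0.19742278 0.24664505 0.24788206]
8535 0.1980396568844175 ((523.7594604492188, -105.55815124511719), (103.45886993408203, 38.60372543334961), 80.34346771240234) [ 0.52032838 -0.13469505  0.15978541]
```

Both cameras agree on the dock relative to the battery: the mouth is at (0.5336, -0.0626) with yaw -10.4°. I'll move over it.

```bash
python3 -m jog '[[[0,0.4,0,0,0],[0,0.7,0,0,0],[0,0.7,0,0,0.02],[0,0,0,0.5,0],[0,0,0,0.5,0],[0,0,0,0.5,0],[0,0,0,0,0]]]'
python3 -c "
from h import *
to(.5336,-.0626,.0815,-10.4)"
```

```text
time: 12.48
position: [0.5331, -0.0617, 0.0993]
tool_rot: [-2.408, -2.014, 0.005]
ft_force: [1.1, -0.4, -2.1]
grip_width: 0.342
pos [ 0.5331 -0.0617  0.0993] jaw -10.2 tilt 0.22 shift [-0.019  0.018  0.446] turn 0.04 F [ 1.1 -0.4 -2.1] w 29.7 t 12.475 j7 -0.0
```

```bash
python3 -m jog '[[[0,-0.02,0.02,0.2,0.04],[0,0,0,0.2,0],[0,0,0,0.15,0],[0,0,0,0.1,0],[0,0,0,0,0]]]'
python3 -c "
from h import *
to(.5336,-.0626,.0555,-10.4)"
```

```text
time: 13.1
position: [0.5355, -0.063, 0.0747]
tool_rot: [-2.415, -2.009, -0.002]
ft_force: [1.6, 2.5, -3.4]
grip_width: 0.345
pos [ 0.5355 -0.063   0.0747] jaw -10.47 tilt 0.06 shift [ 0.    -0.05   0.479] turn -0.01 F [ 1.6  2.5 -3.4] w 30.0 t 13.1 j7 0.02
```

No contact, and the foot is already about 7 mm below the rim. I'll continue.

```bash
python3 -m jog '[[[0,0,0,0.15,0],[0,0,0,0.15,0],[0,0,0,0.1,0],[0,0,0,0.08,0],[0,0,0,0,0],[0,0,0,0,0]]]'
python3 -c "
from h import *
to(.5336,-.0626,.0555,-10.4)"
```

```text
time: 13.85
position: [0.5354, -0.0631, 0.0558]
tool_rot: [-2.414, -2.009, -0.001]
ft_force: [-0.0, 4.6, 0.7]
grip_width: 0.34
pos [ 0.5354 -0.0631  0.0558] jaw -10.48 tilt 0.07 shift [ 0.003 -0.046  0.007] turn -0.02 F [-0.   4.6  0.7] w 29.6 t 13.85 j7 0.03
```

```bash
python3 -m jog '[[[0,0,0,0.05,0],[0,0,0,0.05,0],[0,0,0,0,0],[0,0,0,0,0]]]'
python3 -c "
from h import *
to(.5336,-.0626,.0555,-10.4)"
```

```text
time: 14.35
position: [0.5355, -0.063, 0.0556]
tool_rot: [-2.413, -2.007, -0.003]
ft_force: [-11.7, 6.3, 31.3]
grip_width: 0.339
pos [ 0.5355 -0.063   0.0556] jaw -10.49 tilt 0.21 shift [ 0.002 -0.048  0.003] turn -0.02 F [-11.7   6.3  31.3] w 29.5 t 14.35 j7 0.04
```

It bottomed out at 31 N with TCP z at 0.0556, exactly the expected home height. I'll unload, release, retreat and go over the lid.

```bash
python3 -m jog '[[[0,0,0,-0.09,0],[0.7,0,0,0,0],[0.7,0,0,0,0],[0.7,0,0,0,0],[0.7,0,0,0,0],[0.7,0,0,-0.3,0],[1,0,0,-0.8,0],[1,0,0,-0.8,0],[1,0,0,-0.8,0],[1,0,0,-0.8,0]]]'
python3 -m jog '[[[1,-0.7,-0.05,0,-0.8],[1,-1,-0.06,0,-1],[1,-1,-0.06,0,-1],[1,-1,-0.06,0,-1],[1,-1,-0.06,0,0],[1,0,0,0,0]]]'
python3 - <<'E'
from h import *
to(.4896,-.2493,.12,8.7); im,d=shot('wrist','w5')
z=load('w5');C=cloud(z).reshape(-1,3)
P=C[(abs(C[:,2]-.057)<.005)&(np.hypot(C[:,0]-.4896,C[:,1]+.2493)<.05)]
print(len(P),np.median(P[:,2]),cv2.minAreaRect((P[:,:2]*1000).astype(np.float32)))
shot('top','t2');C=cloud(load('t2')).reshape(-1,3)
P=C[(C[:,2]>.085)&(C[:,2]<.11)&(np.hypot(C[:,0]-.5344,C[:,1]+.065)<.045)]
print('bat',len(P),np.median(P[:,2]),cv2.minAreaRect((P[:,:2]*1000).astype(np.float32)))
E
```

```text
time: 15.6
position: [0.5353, -0.0641, 0.1974]
tool_rot: [2.415, 2.008, 0.002]
ft_force: [0.7, 0.3, 0.4]
grip_width: 0.982
time: 16.35
position: [0.5204, -0.2548, 0.1964]
tool_rot: [2.057, 2.372, -0.003]
ft_force: [-0.4, 1.0, -0.1]
grip_width: 0.997
pos [ 0.5204 -0.2548  0.1964] jaw 8.13 tilt 0.16 shift [ 0.251 -0.742  1.909] turn -0.11 F [-0.4  1.  -0.1] w 86.7 t 16.35 j7 0.68
1141 0.05792564711838194 ((488.8942565917969, -249.766357421875), (14.197343826293945, 63.545928955078125), 8.585556983947754)
bat 353 0.09328358220129529 ((534.7348022460938, -66.41789245605469), (44.29803466796875, 30.96417999267578), 79.80946350097656)
```

View pics/w5.png

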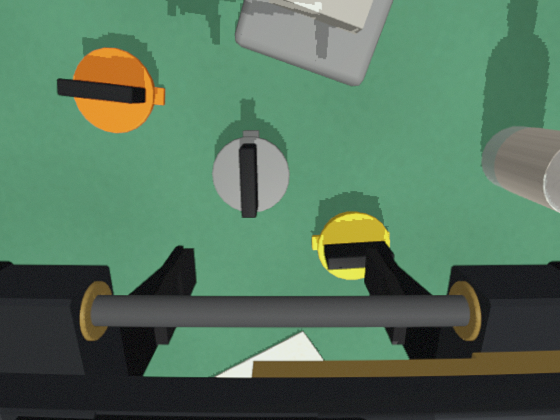

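The battery top is at 0.0933 m and centred, so it is home. The lid is in the wrist picture at (250,175) with its bar upright, at (0.4889, -0.2498) and jaw 8.6°. The yellow decoy at (353,245) is clear of the finger path. I'll lower and look once more.

```bash
python3 -m jog '[[[0.5,0.11,-0.38,0.4,-0.1],[0.5,0.12,-0.38,0.7,0],[0.5,0,0,0.7,0],[0.5,0,0,0.4,0],[0.5,0,0,0,0]]]'
python3 - <<'E'
from h import *
im,d=shot('wrist','w6')
z=load('w6');C=cloud(z).reshape(-1,3)
P=C[(abs(C[:,2]-.057)<.005)&(np.hypot(C[:,0]-.489,C[:,1]+.2497)<.05)]
r=cv2.minAreaRect((P[:,:2]*1000).astype(np.float32));print(len(P),np.median(P[:,2]),r)
P=C[(abs(C[:,2]-.024)<.004)&(np.hypot(C[:,0]-.489,C[:,1]+.2497)<.05)]
print(len(P),cv2.minEnclosingCircle((P[:,:2]*1000).astype(np.float32)))
to(r[0][0]/1e3,r[0][1]/1e3,.029,r[2])
E
```

```text
time: 17.08
position: [0.4898, -0.2447, 0.1067]
tool_rot: [-2.037, -2.389, 0.001]
ft_force: [-0.7, -0.0, 1.0]
grip_width: 0.546
2013 0.05791511411831582 ((489.06201171875, -249.99644470214844), (13.998688697814941, 64.08551025390625), 8.535919189453125)
5794 ((489.1904296875, -250.07427978515625), 38.06199264526367)
pos [ 0.4904 -0.2454  0.1076] jaw 9.06 tilt 0.0 shift [-0.108 -0.052  1.966] turn 0.11 F [0.3 0.4 0.3] w 45.8 t 17.125 j7 0.72
```

```bash
python3 -m jog '[[[0.5,-0.108,-0.05,0.3,0.11],[0.5,0,0,0.6,0],[0.5,0,0,0.6,0],[0.5,0,0,0.4,0],[0.5,0,0,0.06,0],[0,0,0,0,0],[0,0,0,0,0],[0,0,0,0,0],[0,0,0,0,0],[0,0,0,0,0]]]' 50
python3 -m jog '[[[0,0,0,0,0],[0,0,0,0,0],[0,0,0,0,0]]]'
python3 -c "
from h import *
to(.489,-.25,.029,8.5)"
```

```text
time: 18.38
position: [0.4892, -0.2506, 0.0294]
tool_rot: [2.051, 2.379, 0.001]
ft_force: [1.0, 0.7, 2.3]
grip_width: 0.158
time: 18.75
position: [0.4892, -0.2506, 0.0294]
tool_rot: [2.051, 2.378, 0.001]
ft_force: [-0.0, 0.9, 6.1]
grip_width: 0.156
pos [ 0.4892 -0.2506  0.0294] jaw 8.45 tilt 0.06 shift [ 0.016 -0.004  0.011] turn -0.01 F [-0.   0.9  6.1] w 13.6 t 18.75 j7 0.79
```

Gripped at 13.6 mm. I'll lift and carry it to a spot with the bowl in wrist view, ahead of the held lid.

```bash
python3 -m jog '[[[0,0,0,-0.4,0],[0,0,0,-0.9,0],[0,0,0,-1,0],[0,0,0,-1,0],[0,0,0,-0.7,0],[0,0,0,0,0]]]'
python3 -m jog '[[[0,0.4,0.23,0,0],[0,0.8,0.46,0,0],[0,0.8,0.46,0,0],[0,0.8,0.46,0,0],[0,0.8,0.46,0,0],[0,0.8,0.46,0,0],[0,0.5,0.26,0,0],[0,0,0,0,0]]]'
python3 - <<'E'
from h import *
to(.5562,.0604,.15,79.6); im,d=shot('wrist','w7')
z=load('w7');C=cloud(z).reshape(-1,3)
P=C[(abs(C[:,2]-.1)<.005)&(np.hypot(C[:,0]-.556,C[:,1]-.06)<.065)]
print(len(P),np.median(P[:,2]),cv2.minEnclosingCircle((P[:,:2]*1000).astype(np.float32)))
E
```

```text
time: 19.5
position: [0.4896, -0.2514, 0.1913]
tool_rot: [2.05, 2.376, 0.003]
ft_force: [-0.0, 0.0, -1.2]
grip_width: 0.152
time: 20.5
position: [0.5699, -0.0388, 0.1878]
tool_rot: [-2.047, -2.381, 0.002]
ft_force: [-0.3, -0.2, -0.8]
grip_width: 0.156
pos [ 0.5699 -0.0388  0.1878] jaw 8.62 tilt 0.12 shift [2.503 0.035 0.946] turn -14.2 F [-0.3 -0.2 -0.8] w 13.5 t 20.5 j7 0.27
8967 0.10008668538182802 ((556.2059326171875, 60.17143249511719), 53.90693664550781)
```

View pics/w7.png

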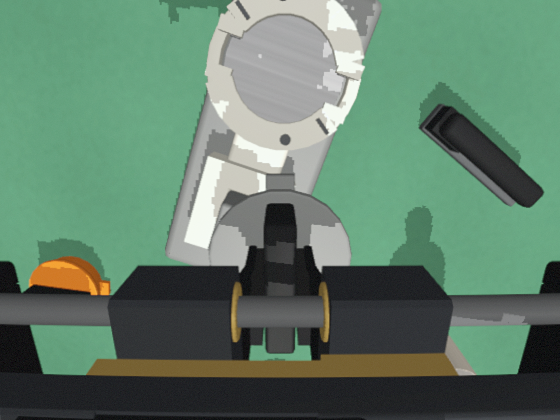

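The bowl rim fits at (0.5562, 0.0602) with radius 53.9 mm. The picture shows the bowl at (285,68), gaps near (225,50) and (350,72), and the held lid straight in the jaws. I'll centre over the bowl and turn.

```bash
python3 -m jog '[[[0,0.5,0.03,0,-0.2],[0,0.8,0,0,0],[0,0.8,0,0,0],[0,0.4,0,0,0],[0,0,0,0,-1],[0,0,0,0,-1],[0,0,0,0,-1],[0,0,0,0,-1],[0,0,0,0,-1],[0,0,0,0,-1]]]'
python3 -m jog '[[[0,0,0,0,-1],[0,0,0,0,-1],[0,0,0,0,-1],[0,0,0,0,-1],[0,0,0,0,-1],[0,0,0,0,-1],[0,0,0,0,-1],[0,0,0,0,-1],[0,0,0,0,0]]]'
python3 -c "
from h import *
to(.5562,.0602,.14,79.6)"
```

```text
time: 21.8
position: [0.5553, 0.0575, 0.189]
tool_rot: [1.339, 2.842, -0.0]
ft_force: [0.2, 0.2, -1.3]
grip_width: 0.15
time: 22.92
position: [0.5554, 0.0577, 0.1891]
tool_rot: [0.292, 3.128, -0.0]
ft_force: [-0.6, -0.1, -1.1]
grip_width: 0.154
pos [0.5554 0.0577 0.1891] jaw 79.32 tilt 0.02 shift [-0.009  0.066  1.227] turn -0.06 F [-0.6 -0.1 -1.1] w 13.4 t 22.925 j7 1.29
```

```bash
python3 -m jog '[[[0,-0.02,0.066,0.3,-0.06],[0,0,0,0.6,0],[0,0,0,0.4,0],[0,0,0,0,0]]]'
python3 -c "
from h import *
to(.5562,.0602,.135,79.6)"
python3 -m jog '[[[0,0,0,0.1,0],[0,0,0,0.15,0],[0,0,0,0.1,0],[0,0,0,0,0]]]'
python3 -c "
from h import *
to(.5562,.0602,.1134,79.6)"
```

```text
time: 23.42
position: [0.5554, 0.0608, 0.1352]
tool_rot: [-0.281, -3.126, 0.002]
ft_force: [-0.4, -1.0, -0.5]
grip_width: 0.154
pos [0.5554 0.0608 0.1352] jaw 79.73 tilt 0.2 shift [-0.023 -0.012  0.004] turn 0.03 F [-0.4 -1.  -0.5] w 13.4 t 23.425 j7 1.31
time: 23.92
position: [0.5565, 0.061, 0.1227]
tool_rot: [-0.281, -3.129, 0.0]
ft_force: [0.1, 0.7, -0.6]
grip_width: 0.159
pos [0.5565 0.061  0.1227] jaw 79.74 tilt 0.02 shift [ 0.003 -0.021  0.233] turn 0.03 F [ 0.1  0.7 -0.6] w 13.9 t 23.925 j7 1.31
```

Entering freely, with no contact. I'll lower to the seat at TCP z of about 0.113.

```bash
python3 -m jog '[[[0,0,0,0.1,0],[0,0,0,0.1,0],[0,0,0,0.05,0],[0,0,0,0,0],[0,0,0,0,0]]]'
python3 -c "
from h import *
to(.5562,.0602,.1134,79.6)"
```

```text
time: 24.55
position: [0.5565, 0.061, 0.1134]
tool_rot: [-0.281, -3.129, -0.0]
ft_force: [-2.9, 0.3, 4.6]
grip_width: 0.154
pos [0.5565 0.061  0.1134] jaw 79.75 tilt 0.02 shift [ 0.004 -0.022  0.   ] turn 0.03 F [-2.9  0.3  4.6] w 13.4 t 24.55 j7 1.32
```

Seated: z is right, with 4.6 N of contact. I'll twist clockwise in two parts.

```bash
python3 -m jog '[[[0,0,0,0,0],[0,0,0,0,0.5],[0,0,0,0,0.5],[0,0,0,0,0.7],[0,0,0,0,0.7],[0,0,0,0,0.7],[0,0,0,0,0.7],[0,0,0,0,0.2],[0,0,0,0,0]]]'
python3 -c "
from h import *
to(.5562,.0602,.1134,42.6);print(get_state()['torque'])"
```

```text
time: 25.68
position: [0.5574, 0.0611, 0.1134]
tool_rot: [0.818, 3.032, 0.001]
ft_force: [0.4, -1.2, 3.7]
grip_width: 0.155
pos [0.5574 0.0611 0.1134] jaw 59.79 tilt 0.1 shift [ 0.015 -0.033  0.   ] turn 3.44 F [ 0.4 -1.2  3.7] w 13.5 t 25.675 j7 0.98
[-0.11610465 -0.01940613  0.07081924]
```

```bash
python3 -m jog '[[[0,0,0,0,0.6],[0,0,0,0,0.7],[0,0,0,0,0.7],[0,0,0,0,0.7],[0,0,0,0,0.6],[0,0,0,0,0.1],[0,0,0,0,0],[0,0,0,0,0]]]'
python3 - <<'E'
from h import *
to(.5562,.0602,.1134,42.6);print(get_state()['torque'])
shot('top','t3');z=load('t3');im=z['im']
cv2.imwrite('pics/c3.png',cv2.resize(im[165:285,200:370],None,fx=4.5,fy=4.5,interpolation=cv2.INTER_CUBIC)[:,:,::-1])
w,d=shot('wrist','w8'); cv2.imwrite('pics/c4.png',np.hstack([cv2.resize(im[165:285,200:360],(400,300)),w[60:360,80:480]])[:,:,::-1])
E
```

```text
time: 26.68
position: [0.5572, 0.0609, 0.1134]
tool_rot: [1.257, 2.878, 0.001]
ft_force: [-0.1, -0.8, 4.8]
grip_width: 0.154
pos [0.5572 0.0609 0.1134] jaw 42.82 tilt 0.08 shift [ 0.005 -0.03  -0.   ] turn 0.04 F [-0.1 -0.8  4.8] w 13.4 t 26.675 j7 0.69
[-0.18713636  0.00267578  0.11529826]
```

View pics/c4.png

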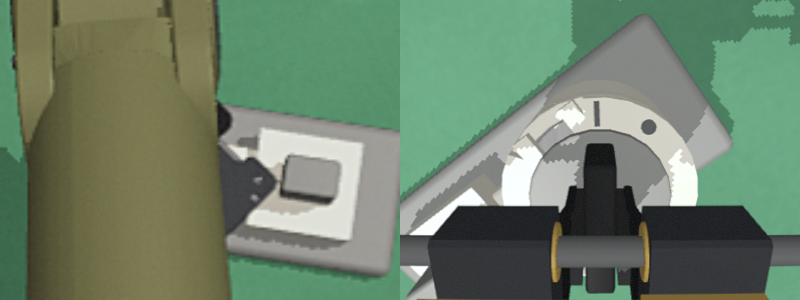

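The left half shows the battery seated in the dock. The right half shows the lid bar at (599,200), pointing straight at the dash at (597,113) and short of the stud at (649,127). The 0.115 N m of spring torque matches the pulse position. Before handing in, I'll confirm the battery height.

```bash
python3 - <<'E'
from h import *
C=cloud(load('t3')).reshape(-1,3)
P=C[(C[:,2]>.085)&(C[:,2]<.11)&(np.hypot(C[:,0]-.5344,C[:,1]+.067)<.03)]
print('bat',len(P),np.median(P[:,2]),cv2.minAreaRect((P[:,:2]*1000).astype(np.float32)))
to(.5562,.0602,.1134,42.6); job.close_job()
E
```

```text
bat 353 0.09299995005405692 ((534.3597412109375, -66.34188079833984), (44.00151824951172, 30.41045379638672), 80.31531524658203)
pos [0.5572 0.0609 0.1134] jaw 42.82 tilt 0.08 shift [ 0.006 -0.03   0.001] turn 0.04 F [-0.2 -1.7  4.7] w 13.6 t 26.775 j7 0.69
the job is handed in; nothing more can be done
```

The battery is plugged home, and the lid is in the bowl, turned clockwise to the pulse mark and still gripped. I handed the job in at 26.8 s; the interface gives no verdict.

**Last checks:**
- **Battery:** its top reads 0.093 m (0.094 expected when fully home). It bottomed out under a 31 N push, and its centre is within about 1.5 mm of the dock's.
- **Lid seat:** the tool is at the expected seated height (0.1134 m) with about 5 N of contact. It is about 1 mm off the bowl axis and tilted 0.1°.
- **Lid angle:** I turned it about 37°. In the wrist picture the bar points at the dash, and the torque of 0.115 N m matches the spring at the pulse mark. I could not read the drive ring angle directly; allowing for play I expect 0.58 to 0.65 rad.
- **Grip:** still closed on the bar at 13.5 mm, set to 50 N.

**What failed or disagreed:**
- **First battery grasp:** it missed because I lifted before the fingers had closed. The battery had not moved, and the second try held.
- **Camera offset:** the top and wrist cameras differed by about 2 to 3 mm. I used the wrist camera throughout.

I did not re-measure the mug, bottle and stapler at the end, but nothing was moved near them.

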